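Open the touch-latch case and put the small pastry ring away

TASK

Open the case by pressing the tab at the front of its lid gently down by feel until the latch lets go, then take your finger clear so that the lid springs fully up by itself without touching you. Then set the smaller of the two pastry rings down gently inside the case, standing flat on its floor, and leave the lid open and the larger ring and the timer where they are.

Things in the scene. Friction and masses are not known exactly. Their poses are not given: they have to be found in the camera images.
- case: Fixed open steel case, 150 (x) by 170 (y) mm outside, walls 5 mm thick and 48 mm high, inner floor 6 mm above its underside. Origin: centre of its underside; -x is its front. A grey collar round its walls carries the lid; the lid's shut top is level with the collar's rim. The collar sits at a height that differs between starts and is not reported
- tab_foot (a point): Point on the table straight below the spot to press: the middle of a flat metal tab, 56 mm wide (y) and 48 mm long (x), on the lid's front edge, over the grey latch housing, 105 mm in front of the case's origin. Axes as the case. The tab's top is 70 to 88 mm above this point (unknown: feel for it); the collar is open 68 mm wide there
- case_rear (a point): Point on the case's rear rim, 48 mm above the table, near the lid's hinge. When the latch has let go, the lid rises as the finger goes away, the tab following at about 0.1 m/s: leave faster, upward and away from the case's front. It opens fully in about 5 s, stands up here leaning back, its edge 265 mm high at most
- lid (a joint): Lid angle, 0 shut and latched, negative pressed in, 1.85 fully open; a damped spring opens it. The tab resists with 5 to 8 N; the latch lets go about 5 mm down (-0.03 rad) and stays released. From 7 mm a buffer adds 5 N per mm. Over 20 N on the lid damages it: press at 15 mm/s or less, stop at 10 to 12 N
- ring_small_mid (a point): centre, half-way up (21 mm above its foot), of the smaller plain tinned pastry ring: open tube 53 mm across and 42 mm high with thin walls, loose, upright on the table; z along its axis. It can be grasped across its outside
- ring_large_mid (a point): centre, half-way up (21 mm), of the larger pastry ring, 65 mm across and 42 mm high, loose, to be left alone
- timer: round kitchen timer, red upper half, 65 mm across, 46 mm high, loose, origin under its centre, to be left alone

How it is judged:
By the outcome, as a careful person would: the job done as asked, in the order asked, and still so for the second after the job is handed in, with the robot touching nothing.
It also fails if it takes over 54 s, if anything falls off the work surface, if the arm or the gripper's body presses on something with over 40 N, if the wrist force passes 120 N, or if a joint passes its speed limit or range.

ROBOT

A 7-joint arm with a two-finger parallel gripper is mounted at the origin on a cart in front of the work surface, level with it; the furniture and walls round the work are solid. World frame = base frame: x ahead of the robot, y to its left, z up, the work surface at z = 0. Lengths are in m, angles in rad, forces in N, time in s.
With the tool pointing down it reaches from about 0.425 to 0.925 m from the base axis. Payload 6.8 kg.
Tool frame: the origin (TCP) lies at the very end of the fingers, on their centre line; the grasp point (between the pads) lies 19 mm behind it; z points along the fingers, x is the direction in which the jaws open and shut, and the axes are right-handed (so a half turn about z gives the same grasp; the last joint's range is limited). The gripper opens to 85 mm and grips with 20 to 120 N. Pads are 22 mm wide; open, the fingers measure 114 mm over their backs; the gripper's body (76 mm by 85 mm) begins 54 mm behind the grasp point. The pads swing forward as they close: fully open they stand 13 mm farther back than shut.
Start: joints at [-1.371, 0.477, 0.022, 1.555, -0.011, 1.109, -0.083], TCP at [0.204, 0.643, 0.231] pointing down, gripper open.
Joint ranges: [-2.96, 2.96], [-0.34, 2.1], [-1.41, 1.46], [0.24, 2.44], [-1.37, 4.51], [0.17, 1.92], [-2.96, 2.96]. Speed limits (rad/s): [2.39, 2.39, 3.14, 3.14, 3.14, 3.14, 3.14].

INTERFACE

Orientations are given as a rotation vector (axis times angle).
In Python, from bench import * gives the robot as it stands.
- The arm moves only by the tool servo_tool, never from a script. Its argument "increments" is one flat list of numbers, 7 for each row, row after row: the shift along the tool's x, y, z in mm, then the turn, a rotation vector about the tool's x, y, z in rad, then the finger opening in mm, from 0 to 85.4. In form: [tx, ty, tz, wx, wy, wz, fingers, tx, ty, tz, wx, wy, wz, fingers, ...]. A call has exactly 8 rows; each row shifts and turns the commanded pose from where the row before left it, along the tool's axes as they then stand; what a row does not reach is not made up. A row lasts 1/8 s, in which the tool goes at most 62.5 mm and 10.7 degrees, less where a joint would pass 70% of its speed; a pose out of reach is approached as far as the arm can. A call is refused whole if a number of a shift passes 62.5 or a number of a turn 0.188, either way. A call with a gripper value outside its range is refused whole. The fingers move at their own pace and stop on an object; "squeeze" is the grip in N (left out, the last holds). Time passes only in rows, so rows that do not move let the fingers close, or fill a call up. It gives the time, the measured TCP pose, the force and the opening at its end, in the units of the state.
- get_obs(): the state, without advancing time (a new reading comes with each control period).
- grab_frame(name): name is "scene" or "side" or "wrist"; returns (picture, depth): 480x640x3 uint8, red, green, blue; 480x640 float32, m along the optical axis (not along the pixel's ray), 0 where there is no reading.
- calibration(name): a dict with "fx", "fy", "cx", "cy" (pixels), "eye" and "orientation" of the camera in the world; the wrist camera has in their place "T_tool_cam" (4x4, takes a point from camera to tool coordinates, whose origin is the TCP and whose axes are the tool frame's). Camera axes: x right, y up, looking along -z (the intrinsics and any distortion apply to the point x, -y, -z); pixel columns grow to the right and rows downward; lengths in m; the calibration is good to about 2 mm. A picture is of the moment at which its call begins: read the wrist's pose just before it. calibration takes no time and is no camera call.
- hand_in(): hands the job in, once; it reports no verdict.
The state is a dict: "clock": time; "joints": joint angles; "qvel": joint speeds; "tau": joint torques, N m; "tcp_pos": TCP position; "orientation": TCP orientation; "contact_force": force on the tool from outside, world axes, zero at the start; "moment": the same for the moment, N m; "grip_width": finger opening in m.
Only numpy, scipy, OpenCV 4.12 (cv2) and the standard library are available. Lean on these libraries where they do the work, as an engineer would, in place of code of your own. Each camera call takes 0.05 s, during which the arm holds its last target.

## Working session

There is one attempt and no reset: what is moved stays moved. The work goes in short steps, Python scripts to look and compute and a tool call to move; the robot and the scene stay as the last step left them, time stands still between calls to the robot, and variables do not carry over. Pictures are saved under pics/ and viewed, and the job is handed in when it is done.

Besides the shell and the picture viewer there is one more tool, called as a command line: name --argument value ..., lists and objects as JSON in quotes. servo_tool: Moves the arm, as the interface text tells. Its arguments: {"type":"object","properties":{"increments":{"type":"array","items":{"type":"number"}},"squeeze":{"type":"number"}},"required":["increments"]}

```bash
ls; mkdir -p pics; python3 - <<'E'
from bench import *
import cv2, numpy as np
o=get_obs(); print(o)
for n in ("scene","side","wrist"):
    im,d=grab_frame(n); cv2.imwrite(f"pics/{n}0.png",im[:,:,::-1]); np.savez(f"/tmp/{n}0.npz",im=im,d=d)
    print(n,calibration(n))
E
```

```text
pics
{'clock': 0.0, 'joints': array([-1.37106154,  0.47778823,  0.0223445 ,  1.55644853, -0.01144699,
        1.10933011, -0.08311255]), 'qvel': array([-0.00064819, -0.00080663,  0.0030164 ,  0.0003431 , -0.00139964,
        0.00123671,  0.00287768]), 'tau': array([ 7.37883929e-04, -5.96437311e+01,  1.60761729e+00, -2.81200576e+01,
        1.23029601e-02,  9.27430432e-03, -1.86153744e-05]), 'tcp_pos': array([0.20437316, 0.64268827, 0.23033504]), 'orientation': array([ 2.53472598e+00,  1.85391635e+00, -2.15483491e-03]), 'contact_force': array([0.29660692, 0.18251822, 0.11450231]), 'moment': array([ 0.01589195, -0.00566125,  0.0013119 ]), 'grip_width': 0.08521913524406469}
scene {'fx': 610.5210799862447, 'fy': 610.5210799862447, 'cx': 309.6658561644563, 'cy': 225.35505972779015, 'eye': array([ 0.01544154, -0.69802161,  1.15049794]), 'orientation': array([ 0.68225214, -0.21201868, -0.61072866])}
side {'fx': 610.6588137058494, 'fy': 610.6588137058494, 'cx': 327.1219673456252, 'cy': 228.2769567086652, 'eye': array([ 0.39800023, -1.11987205,  0.93653493]), 'orientation': array([ 0.93916169, -0.07978623, -0.10225174])}
wrist {'fx': 398.52995888778156, 'fy': 398.52995888778156, 'cx': 324.2793032618999, 'cy': 238.97385567045364, 'T_tool_cam': array([[ 9.99999705e-01, -7.48273017e-04, -1.70839099e-04,
        -1.31658608e-03],
       [-7.66968303e-04, -9.65707748e-01, -2.59630425e-01,
        -6.66624149e-02],
       [ 2.92937996e-05,  2.59630479e-01, -9.65708037e-01,
        -1.42283432e-01],
       [ 0.00000000e+00,  0.00000000e+00,  0.00000000e+00,
         1.00000000e+00]])}
```

View pics/scene0.png

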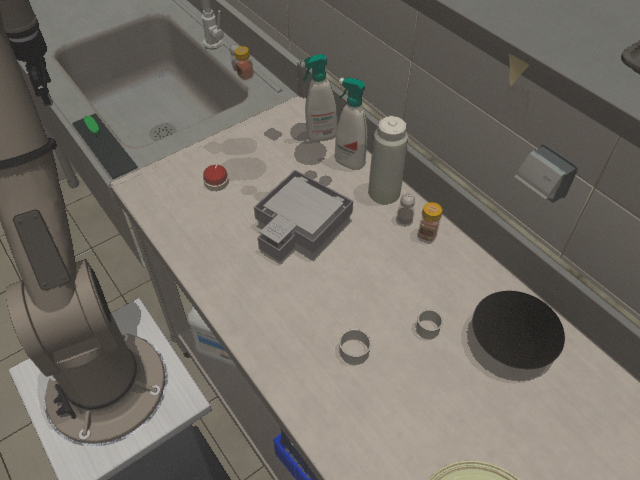

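View pics/side0.png

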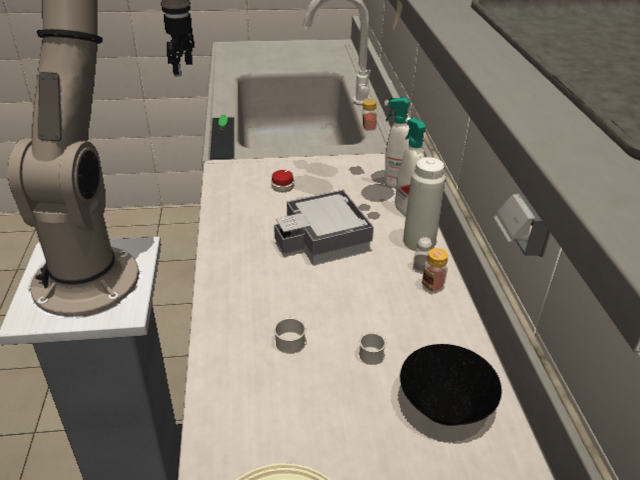

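View pics/wrist0.png

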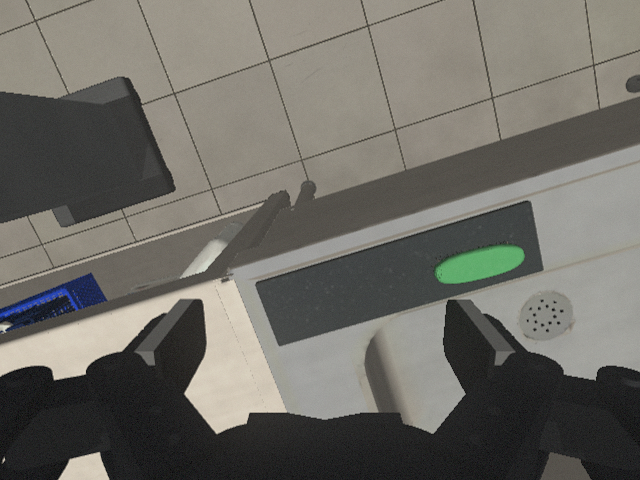

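Scene picture: the case with its light lid is around (302,215), its tab at (278,230). The rings are at (354,346), large, and (429,323), small. The timer is at (215,177). In the side picture the rings are at (290,335) and (372,348), and the tab is at (290,222).

```bash
cat > h.py <<'E'
import numpy as np, cv2
from scipy.spatial.transform import Rotation as R
from bench import *
def world(n,d,obs=None):
    c=calibration(n); v,u=np.mgrid[0:480,0:640]
    P=np.stack([(u-c['cx'])/c['fx']*d,-(v-c['cy'])/c['fy']*d,-d],-1)
    if n!='wrist': return P@R.from_rotvec(c['orientation']).as_matrix().T+c['eye']
    T=c['T_tool_cam']; P=P@T[:3,:3].T+T[:3,3]
    return P@R.from_rotvec(obs['orientation']).as_matrix().T+obs['tcp_pos']
E
python3 - <<'E'
from h import *
for n,box in (("scene",(250,165,110,95)),("side",(265,180,115,85))):
    f=np.load(f"/tmp/{n}0.npz"); x,y,w,h=box
    cv2.imwrite(f"pics/{n}_crop.png",cv2.resize(f['im'][y:y+h,x:x+w,::-1],None,fx=6,fy=6,interpolation=cv2.INTER_CUBIC))
    W=world(n,f['d']); 
    for nm,z0,z1 in (("table",-.01,.01),("mid",.03,.12)):
        pass
    print(n,"table z", np.median(W[380:400,300:320,2]) if n=="side" else np.median(W[290:310,290:310,2]))
    # blobs of heights 15..110 mm over table
    m=((W[...,2]>.02)&(W[...,2]<.11)&(f['d']>0)&(W[...,0]>.35)&(W[...,0]<1.1)&(abs(W[...,1])<.8)).astype(np.uint8)
    k,l,s,c=cv2.connectedComponentsWithStats(m)
    for i in range(1,k):
        if s[i,4]>60:
            p=W[l==i]; print(i,s[i],c[i].round(),"min",p.min(0).round(3),"max",p.max(0).round(3),"z95",np.percentile(p[:,2],[50,95]).round(3))
E
```

```text
scene table z 0.0012034568620360453
1 [ 248   20   64   74 1983] [279.  55.] min [0.853 0.473 0.02 ] max [0.903 0.8   0.11 ] z95 [0.083 0.105]
3 [229  45  24  31 497] [241.  59.] min [0.758 0.685 0.02 ] max [0.808 0.773 0.096] z95 [0.063 0.092]
10 [ 305   88   74   77 1964] [341. 132.] min [0.759 0.166 0.02 ] max [0.887 0.384 0.11 ] z95 [0.072 0.108]
19 [ 369  148  271  228 9799] [508. 252.] min [ 0.753 -0.629  0.02 ] max [0.889 0.097 0.11 ] z95 [0.069 0.108]
22 [203 164  25  24 425] [215. 175.] min [0.441 0.324 0.02 ] max [0.5   0.39  0.051] z95 [0.04  0.047]
24 [ 254  170   99   90 5321] [299. 215.] min [ 0.435 -0.003  0.02 ] max [0.672 0.214 0.085] z95 [0.075 0.08 ]
32 [397 193  18  30 405] [406. 208.] min [ 0.754 -0.056  0.021] max [ 0.796 -0.014  0.095] z95 [0.058 0.089]
72 [ 472  291   93   78 3291] [522. 323.] min [ 0.636 -0.513  0.02 ] max [ 0.821 -0.331  0.069] z95 [0.045 0.063]
77 [417 309  26  27 301] [429. 321.] min [ 0.584 -0.319  0.02 ] max [ 0.638 -0.267  0.047] z95 [0.034 0.043]
92 [339 329  32  32 374] [354. 343.] min [ 0.416 -0.274  0.02 ] max [ 0.483 -0.208  0.047]
[... 213 characters left out ...]
 ] max [0.81  0.778 0.101] z95 [0.066 0.095]
7 [ 385  153  206  327 9697] [486. 318.] min [ 0.758 -0.658  0.02 ] max [0.875 0.359 0.11 ] z95 [0.069 0.106]
11 [272 170  22  20 334] [282. 179.] min [0.445 0.323 0.02 ] max [0.505 0.392 0.056] z95 [0.043 0.05 ]
14 [ 274  190  100   71 4682] [324. 225.] min [ 0.438 -0.004  0.02 ] max [0.675 0.215 0.088] z95 [0.077 0.083]
30 [274 318  32  31 524] [290. 332.] min [ 0.42  -0.274  0.02 ] max [ 0.483 -0.206  0.047] z95 [0.034 0.045]
34 [360 333  26  27 424] [372. 345.] min [ 0.587 -0.319  0.02 ] max [ 0.639 -0.265  0.048] z95 [0.034 0.045]
38 [ 400  344  102   82 3947] [453. 376.] min [ 0.639 -0.513  0.02 ] max [ 0.823 -0.328  0.07 ] z95 [0.047 0.065]
```

View pics/scene_crop.png

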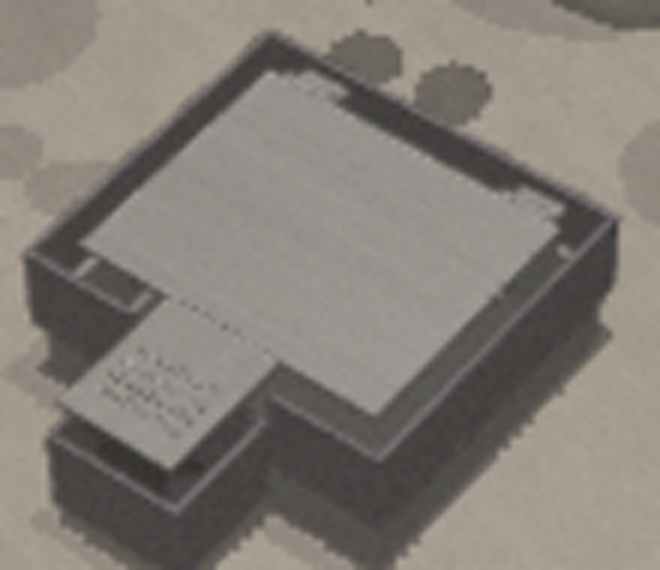

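```bash
python3 - <<'E'
from h import *
for n in ("scene","side"):
    f=np.load(f"/tmp/{n}0.npz"); W=world(n,f['d']); im=f['im']
    m=((W[...,2]>.066)&(W[...,2]<.095)&(W[...,0]>.42)&(W[...,0]<.70)&(W[...,1]>-.03)&(W[...,1]<.24))
    p=W[m]; g=im[m].mean(1)
    print(n,len(p),np.histogram(g,bins=range(30,220,15)))
    print("zhist",np.histogram(p[:,2],bins=np.arange(.066,.096,.002)))
    b=p[g>125]
    r=cv2.minAreaRect((p[:,:2]*1000).astype(np.float32)); print("all",r)
    # topdown
    A=np.zeros((280,290),np.uint8)
    ix=((p[:,0]-.42)*1000).astype(int); iy=((p[:,1]+.03)*1000).astype(int)
    A[ix.clip(0,279),iy.clip(0,269)]=g.clip(40,255)
    A=cv2.dilate(A,np.ones((3,3)))
    cv2.imwrite(f"pics/{n}_top.png",cv2.resize(A[::-1,::-1],None,fx=2,fy=2))
E
```

```text
scene 3790 (array([   0,    1,  420,  110,  183,  173,  128, 2603,  172,    0,    0,
          0]), array([ 30,  45,  60,  75,  90, 105, 120, 135, 150, 165, 180, 195, 210]))
zhist (array([  81,   94,  194,  366,  841, 1104,  791,  269,   46,    4,    0,
          0,    0,    0]), array([0.066, 0.068, 0.07 , 0.072, 0.074, 0.076, 0.078, 0.08 , 0.082,
       0.084, 0.086, 0.088, 0.09 , 0.092, 0.094]))
all ((548.9146728515625, 99.81143951416016), (212.21839904785156, 182.62013244628906), 15.782970428466797)
side 3048 (array([   6,  131,  374,   93,  102,  101,   91,   61,   54,  158, 1795,
         72]), array([ 30,  45,  60,  75,  90, 105, 120, 135, 150, 165, 180, 195, 210]))
zhist (array([ 71,  68,  82, 130, 170, 369, 810, 901, 397,  48,   1,   1,   0,
         0]), array([0.066, 0.068, 0.07 , 0.072, 0.074, 0.076, 0.078, 0.08 , 0.082,
       0.084, 0.086, 0.088, 0.09 , 0.092, 0.094]))
all ((550.9400024414062, 99.69523620605469), (210.66326904296875, 187.44049072265625), 16.7202091217041)
```

The crop shows the tab plate spanning crop pixels (60–275, 300–470), in front of the lid, and the collar opening around it. Next I fit the orientation.

```bash
python3 - <<'E'
from h import *
for n,thr,dz in (("scene",128,.001),("side",160,.003)):
    f=np.load(f"/tmp/{n}0.npz"); W=world(n,f['d']); im=f['im']; c=calibration(n)
    m=((W[...,2]>.066)&(W[...,2]<.095)&(W[...,0]>.42)&(W[...,0]<.70)&(W[...,1]>-.03)&(W[...,1]<.24))&(im.mean(-1)>thr)
    m=m.astype(np.uint8); m=cv2.morphologyEx(m,cv2.MORPH_CLOSE,np.ones((3,3)))
    k,l,s,ce=cv2.connectedComponentsWithStats(m); i=1+s[1:,4].argmax(); m=(l==i)
    z=np.median(W[m][:,2]); print(n,"lid z",z,z-dz)
    # rays to plane
    v,u=np.nonzero(m)
    D=np.stack([(u-c['cx'])/c['fx'],-(v-c['cy'])/c['fy'],-np.ones(len(u))],-1)@R.from_rotvec(c['orientation']).as_matrix().T
    P=c['eye']+D*((z-c['eye'][2])/D[:,2])[:,None]
    best=None
    for a in np.radians(np.arange(5,28,.25)):
        X=P[:,0]*np.cos(a)+P[:,1]*np.sin(a); Y=-P[:,0]*np.sin(a)+P[:,1]*np.cos(a)
        h=np.histogram(X,bins=np.arange(.4,.8,.002))[0].astype(float); g=np.histogram(Y,bins=np.arange(-.3,.2,.002))[0].astype(float)
        sc=(np.diff(h)**2).sum()+(np.diff(g)**2).sum()
        if best is None or sc>best[0]: best=(sc,a,X,Y)
    sc,a,X,Y=best
    print("yaw deg",np.degrees(a),"X",np.percentile(X,[.3,99.7]),"Y",np.percentile(Y,[.5,99.5]))
    bins=np.arange(X.min(),X.max(),.008)
    for b in bins:
        q=Y[(X>=b)&(X<b+.008)]
        if len(q): print(round(b-X.min(),3),len(q),q.min().round(3),q.max().round(3), ((q.min()+q.max())/2).round(4))
    t=X<X.min()+.045
    yc=(np.percentile(Y[t],1)+np.percentile(Y[t],99))/2
    xc=X.min()+.024
    for nm,xx in (("tab",xc),("origin",xc+.105)):
        print(nm,xx*np.cos(a)-yc*np.sin(a),xx*np.sin(a)+yc*np.cos(a))
E
```

```text
scene lid z 0.07702782084316362 0.07602782084316362
yaw deg 19.0 X [0.44836025 0.64164003] Y [-0.15861717 -0.01362514]
0.0 56 -0.106 -0.053 -0.0796
0.008 66 -0.107 -0.053 -0.0799
0.016 63 -0.107 -0.055 -0.0811
0.024 63 -0.107 -0.055 -0.0813
0.032 63 -0.108 -0.055 -0.0815
0.04 62 -0.108 -0.056 -0.0818
0.048 61 -0.108 -0.056 -0.082
0.056 62 -0.109 -0.056 -0.0823
0.064 118 -0.155 -0.015 -0.0852
0.072 162 -0.155 -0.012 -0.0835
0.08 160 -0.156 -0.012 -0.0837
0.088 161 -0.156 -0.012 -0.0839
0.096 158 -0.157 -0.012 -0.0843
0.104 156 -0.157 -0.012 -0.0845
0.112 156 -0.158 -0.014 -0.0857
0.12 156 -0.158 -0.014 -0.086
0.128 153 -0.159 -0.014 -0.0862
0.136 152 -0.159 -0.014 -0.0864
0.144 151 -0.159 -0.014 -0.0867
0.152 150 -0.16 -0.016 -0.0879
0.16 149 -0.16 -0.016 -0.0881
0.168 144 -0.161 -0.016 -0.0884
0.176 143 -0.161 -0.016 -0.0887
0.184 96 -0.16 -0.016 -0.0878
0.192 24 -0.156 -0.028 -0.0923
tab 0.47091089220236976 0.07640305950606908
origin 0.570190342640298 0.11058771572407051
side lid z 0.0803285421341452 0.0773285421341452
yaw deg 25.25 X [0.43831549 0.64075968] Y [-0.22586857 -0.072243
[... 226 characters left out ...]
-0.211 -0.109 -0.1601
0.064 79 -0.213 -0.111 -0.162
0.072 100 -0.213 -0.071 -0.1418
0.08 113 -0.215 -0.067 -0.141
0.088 114 -0.217 -0.069 -0.1429
0.096 115 -0.217 -0.07 -0.1437
0.104 112 -0.218 -0.072 -0.1449
0.112 113 -0.22 -0.073 -0.1462
0.12 113 -0.222 -0.074 -0.1481
0.128 109 -0.222 -0.075 -0.1488
0.136 109 -0.222 -0.078 -0.1496
0.144 111 -0.225 -0.078 -0.1514
0.152 111 -0.227 -0.079 -0.1527
0.16 106 -0.227 -0.08 -0.1535
0.168 108 -0.229 -0.081 -0.1553
0.176 101 -0.231 -0.084 -0.1574
0.184 52 -0.227 -0.084 -0.1556
0.192 22 -0.121 -0.089 -0.1053
0.2 10 -0.12 -0.098 -0.1092
0.208 5 -0.122 -0.111 -0.1163
tab 0.472310618572824 0.07751558903043804
origin 0.5672784088455327 0.12230530672009118
```

```bash
python3 - <<'E'
from h import *
a=np.radians(16.4)
for n,thr in (("scene",128),("side",160)):
    f=np.load(f"/tmp/{n}0.npz"); W=world(n,f['d']); im=f['im']; c=calibration(n)
    m=((W[...,2]>.066)&(W[...,2]<.095)&(W[...,0]>.42)&(W[...,0]<.70)&(W[...,1]>-.03)&(W[...,1]<.24))
    X=W[...,0]*np.cos(a)+W[...,1]*np.sin(a); Y=-W[...,0]*np.sin(a)+W[...,1]*np.cos(a)
    L=m&(im.mean(-1)>thr)
    x=X[L];y=Y[L]; x0=np.percentile(x,.4); t=x<x0+.05; l=(x>x0+.075)
    yt=np.percentile(y[t],[1.5,98.5]); yl=np.percentile(y[l],[1,99])
    ya=np.percentile(Y[m],[.5,99.5]); xa=np.percentile(X[m],[.3,99.7])
    print(n,"x0",x0,"taby",yt,yt.mean(),"lidy",yl,yl.mean(),"all y",ya,ya.mean(),"all x",xa, "tab z",np.median(W[...,2][L][...][t]),"lid z",np.median(W[...,2][L][l]))
    yc=(yt.mean()+yl.mean())/2; 
    for nm,xx in (("tab",x0+.024),("origin",x0+.129)): print(nm,xx*np.cos(a)-yc*np.sin(a),xx*np.sin(a)+yc*np.cos(a))
E
```

```text
scene x0 0.45133818743448856 taby [-0.08597083 -0.03219128] -0.05908105470663021 lidy [-0.13151289  0.01204035] -0.05973627465346771 all y [-0.14956829  0.02896969] -0.06029929837353298 all x [0.45001115 0.65829968] tab z 0.07723564226089841 lid z 0.07695399341226539
tab 0.472772094773301 0.07721611409697046
origin 0.5735000621000071 0.10686196706547249
side x0 0.4538490599395248 taby [-0.08654652 -0.03247222] -0.05950937150397153 lidy [-0.13197828  0.01304222] -0.059468028134591934 all y [-0.15197408  0.03069958] -0.060637252288616016 all x [0.452728   0.65987569] tab z 0.08082798122469054 lid z 0.08023772906926102
tab 0.4752034070934803 0.07784825867046885
origin 0.5759313744201864 0.10749411163897091
```

```bash
cat >> h.py <<'E'
def plan(pos,az,n,o=None,f=0):
    """az: world direction of tool x (rad), tool down. prints n rows"""
    o=o or get_obs(); Rm=R.from_rotvec(o['orientation']).as_matrix(); p=o['tcp_pos']
    Rt=np.array([[np.cos(az),np.sin(az),0],[np.sin(az),-np.cos(az),0],[0,0,-1]])
    w=R.from_matrix(Rm.T@Rt).as_rotvec(); dp=(np.array(pos)-p)/n; C=Rm
    print("turn total",w.round(3),"dist mm",(np.linalg.norm(dp)*n*1000).round(1))
    rows=[]
    for i in range(n):
        rows.append(list((C.T@dp*1000).round(1))+list((w/n).round(4))+[f]); C=C@R.from_rotvec(w/n).as_matrix()
    for r in rows: print(', '.join(f'{x:g}' for x in r)+',')
E
python3 -c "
from h import *
plan((.474,.0775,.15),np.radians(13),13)"
```

```text
turn total [1.000e-03 1.000e-03 1.036e+00] dist mm 631.5
-35.2, 32.9, 6.2, 0.0001, 0.0001, 0.0797, 0,
-32.4, 35.6, 6.2, 0.0001, 0.0001, 0.0797, 0,
-29.5, 38.1, 6.2, 0.0001, 0.0001, 0.0797, 0,
-26.4, 40.3, 6.2, 0.0001, 0.0001, 0.0797, 0,
-23.1, 42.3, 6.2, 0.0001, 0.0001, 0.0797, 0,
-19.6, 44, 6.2, 0.0001, 0.0001, 0.0797, 0,
-16.1, 45.4, 6.2, 0.0001, 0.0001, 0.0797, 0,
-12.4, 46.6, 6.2, 0.0001, 0.0001, 0.0797, 0,
-8.6, 47.4, 6.2, 0.0001, 0.0001, 0.0797, 0,
-4.8, 47.9, 6.2, 0.0001, 0.0001, 0.0797, 0,
-1, 48.2, 6.2, 0.0001, 0.0001, 0.0797, 0,
2.8, 48.1, 6.2, 0.0001, 0.0001, 0.0797, 0,
6.6, 47.7, 6.2, 0.0001, 0.0001, 0.0797, 0,
```

servo_tool --increments '[-35,33,0,0,0,0.08,0,-32,36,0,0,0,0.08,0,-30,38,0,0,0,0.08,0,-26,40,0,0,0,0.08,0,-23,42,0,0,0,0.08,0,-20,44,0,0,0,0.08,0,-16,45,0,0,0,0.08,0,-12,47,0,0,0,0.08,0]'

```text
clock: 1.15
tcp_pos: [0.3705, 0.2943, 0.2313]
orientation: [-2.991, -0.959, 0.0]
contact_force: [1.1, -0.0, 0.4]
grip_width: -0.0
```

```bash
python3 -c "
from h import *
print(get_obs()['joints'].round(2))
plan((.474,.0775,.12),np.radians(13),7)"
```

```text
[-1.05  0.14  0.27  2.04 -0.04  0.97 -0.13]
turn total [-0.    -0.     0.394] dist mm 264.8
-6, 33.8, 15.9, -0, -0, 0.0562, 0,
-4.1, 34.1, 15.9, -0, -0, 0.0562, 0,
-2.1, 34.3, 15.9, -0, -0, 0.0562, 0,
-0.2, 34.3, 15.9, -0, -0, 0.0562, 0,
1.7, 34.3, 15.9, -0, -0, 0.0562, 0,
3.6, 34.1, 15.9, -0, -0, 0.0562, 0,
5.5, 33.9, 15.9, -0, -0, 0.0562, 0,
```

servo_tool --increments '[-6,34,12,0,0,0.056,0,-4,34,14,0,0,0.056,0,-2,34,16,0,0,0.056,0,0,34,16,0,0,0.056,0,2,34,16,0,0,0.056,0,4,34,18,0,0,0.056,0,5,34,19,0,0,0.056,0,0,0,0,0,0,0,0]'

```text
clock: 2.15
tcp_pos: [0.4742, 0.0774, 0.1192]
orientation: [3.12, 0.354, -0.004]
contact_force: [-0.8, 0.4, -0.3]
grip_width: -0.0
```

```bash
python3 - <<'E'
from h import *
o=get_obs(); print(o['joints'].round(2),o['tcp_pos'],o['contact_force'])
im,d=grab_frame('wrist'); cv2.imwrite('pics/w1.png',im[:,:,::-1])
plan((.474,.0775,.105),np.radians(13),1)
E
```

```text
[-0.66  0.33  0.44  2.14 -0.21  0.72  0.15] [0.47416867 0.07740268 0.11915556] [-0.82474852  0.35265733 -0.26153784]
turn total [0.001 0.002 0.002] dist mm 14.8
-0.5, 1.6, 14.7, 0.0006, 0.0016, 0.0019, 0,
```

View pics/w1.png

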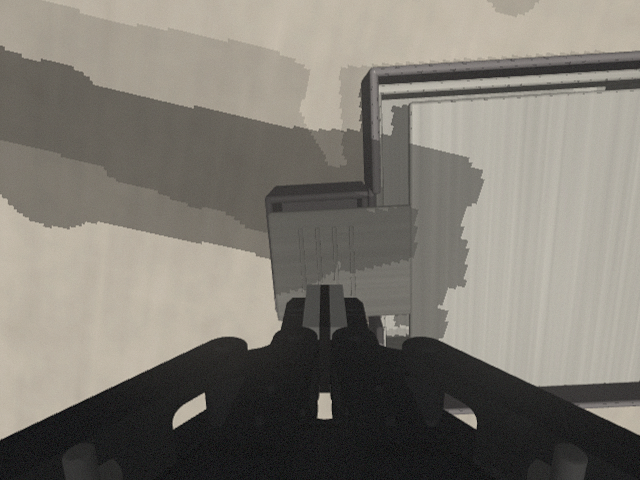

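The closed fingertip at (324,287) hangs over the tab, which spans columns 270–412 and rows 205–315. It sits about the middle. I'll descend slowly.

servo_tool --increments '[0,1.5,8,0,0,0,0,0,0,8,0,0,0,0,0,0,8,0,0,0,0,0,0,1.5,0,0,0,0,0,0,1.5,0,0,0,0,0,0,1.5,0,0,0,0,0,0,1.5,0,0,0,0,0,0,1.5,0,0,0,0]'

```text
clock: 3.2
tcp_pos: [0.4748, 0.0789, 0.0888]
orientation: [-3.121, -0.362, -0.0]
contact_force: [0.6, 0.3, -0.7]
grip_width: -0.0
```

servo_tool --increments '[0,0,1.5,0,0,0,0,0,0,1.5,0,0,0,0,0,0,1.5,0,0,0,0,0,0,1,0,0,0,0,0,0,1,0,0,0,0,0,0,0,0,0,0,0,0,0,0,0,0,0,0,0,0,0,0,0,0,0]'

```text
clock: 4.2
tcp_pos: [0.4748, 0.0789, 0.0823]
orientation: [-3.121, -0.362, -0.0]
contact_force: [-0.5, 0.4, 0.1]
grip_width: -0.0005
```

servo_tool --increments '[0,0,1,0,0,0,0,0,0,1,0,0,0,0,0,0,1,0,0,0,0,0,0,1,0,0,0,0,0,0,1,0,0,0,0,0,0,1,0,0,0,0,0,0,1,0,0,0,0,0,0,0,0,0,0,0]'

```text
clock: 5.2
tcp_pos: [0.4748, 0.0789, 0.0755]
orientation: [-3.12, -0.362, 0.0]
contact_force: [-2.2, -1.2, 5.2]
grip_width: 0.0001
```

servo_tool --increments '[0,0,0.7,0,0,0,0,0,0,0.7,0,0,0,0,0,0,0.6,0,0,0,0,0,0,0.5,0,0,0,0,0,0,0.5,0,0,0,0,0,0,0,0,0,0,0,0,0,0,0,0,0,0,0,0,0,0,0,0,0]'

```text
clock: 6.2
tcp_pos: [0.4748, 0.0789, 0.0726]
orientation: [-3.12, -0.362, 0.0]
contact_force: [-2.0, -0.5, 6.0]
grip_width: 0.0002
```

servo_tool --increments '[0,0,0.5,0,0,0,0,0,0,0.5,0,0,0,0,0,0,0.5,0,0,0,0,0,0,0.5,0,0,0,0,0,0,0,0,0,0,0,0,0,0,0,0,0,0,0,0,0,0,0,0,0,0,0,0,0,0,0,0]'

```text
clock: 7.2
tcp_pos: [0.4748, 0.0789, 0.0707]
orientation: [-3.12, -0.362, -0.0]
contact_force: [-1.6, -0.4, 7.9]
grip_width: -0.0001
```

servo_tool --increments '[0,0,0.4,0,0,0,0,0,0,0.4,0,0,0,0,0,0,0.2,0,0,0,0,0,0,0,0,0,0,0,0,0,0,0,0,0,0,0,0,0,0,0,0,0,0,0,0,0,0,0,0,0,0,0,0,0,0,0]'

```text
clock: 8.2
tcp_pos: [0.4749, 0.0789, 0.07]
orientation: [-3.12, -0.362, -0.0]
contact_force: [-3.4, -0.3, 12.0]
grip_width: 0.0001
```

12 N means the buffer is reached, so the latch is past release. Now I leave fast, upward and forward.

servo_tool --increments '[-8,0,-58,0,0,0,0,-8,0,-58,0,0,0,0,-8,0,-58,0,0,0,0,-6,10,-50,0,0,0,0,0,25,-35,0,0,0.06,0,0,40,-10,0,0,0.1,30,0,50,0,0,0,0.1,60,0,50,0,0,0,0.1,75]'

```text
clock: 9.2
tcp_pos: [0.4626, -0.1027, 0.3384]
orientation: [-3.135, 0.207, -0.002]
contact_force: [0.4, 0.1, -0.6]
grip_width: 0.0542
```

```bash
python3 - <<'E'
from h import *
im,d=grab_frame('scene'); cv2.imwrite('pics/s2.png',im[:,:,::-1])
print(get_obs()['joints'].round(2))
plan((.612,-.293,.20),np.radians(-25),10,f=78)
E
```

```text
[-0.6   0.02  0.72  1.91 -0.01  1.22 -0.01]
turn total [ 0.002 -0.002  0.292] dist mm 274.6
17.5, 15.9, 13.9, 0.0002, -0.0002, 0.0292, 78,
18, 15.4, 13.9, 0.0002, -0.0002, 0.0292, 78,
18.4, 14.9, 13.9, 0.0002, -0.0002, 0.0292, 78,
18.9, 14.3, 13.9, 0.0002, -0.0002, 0.0292, 78,
19.3, 13.8, 13.9, 0.0002, -0.0002, 0.0292, 78,
19.7, 13.2, 13.9, 0.0002, -0.0002, 0.0292, 78,
20, 12.6, 13.9, 0.0002, -0.0002, 0.0292, 78,
20.4, 12, 13.9, 0.0002, -0.0002, 0.0292, 78,
20.8, 11.4, 13.9, 0.0002, -0.0002, 0.0292, 78,
21.1, 10.8, 13.9, 0.0002, -0.0002, 0.0292, 78,
```

View pics/s2.png

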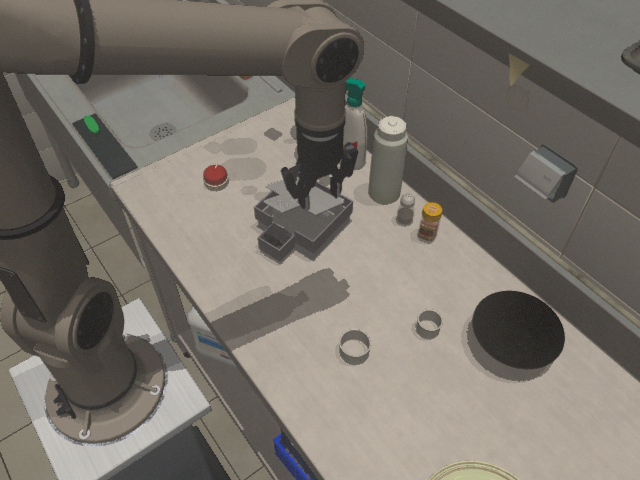

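The lid is rising: the housing at (278,238) no longer has the tab over it. On to the small ring.

servo_tool --increments '[22,20,20,0,0,0.036,78,23,19,20,0,0,0.036,78,23,18,20,0,0,0.036,78,24,18,20,0,0,0.036,78,24,17,20,0,0,0.036,78,25,16,20,0,0,0.036,78,26,15,18,0,0,0.036,78,26,14,0,0,0,0.036,78]'

```text
clock: 10.25
tcp_pos: [0.615, -0.2828, 0.1978]
orientation: [-3.073, 0.651, 0.006]
contact_force: [-0.1, 0.4, 0.4]
grip_width: 0.078
```

```bash
python3 - <<'E'
from h import *
o=get_obs(); im,d=grab_frame('wrist'); cv2.imwrite('pics/w3.png',im[:,:,::-1])
W=world('wrist',d,o)
print("table",np.median(W[100:140,80:150],axis=(0,1)), o['qvel'].round(3))
m=((W[...,2]>.02)&(W[...,2]<.055)&(d>0.1)&(np.hypot(W[...,0]-.612,W[...,1]+.293)<.05)).astype(np.uint8)
p=W[m>0]; print(len(p),p.min(0),p.max(0)); 
t=p[p[:,2]>np.percentile(p[:,2],60)]
(c,r)=cv2.minEnclosingCircle((t[:,:2]*1000).astype(np.float32)); print(c,r)
im,d=grab_frame('scene'); cv2.imwrite('pics/s3.png',im[:,:,::-1])
W=world('scene',d)
for a,b,rr in ((.612,-.293,.045),(.45,-.241,.05)):
    m=((W[...,2]>.03)&(W[...,2]<.05)&(np.hypot(W[...,0]-a,W[...,1]-b)<rr)); t=W[m]
    if len(t)>5: print('scene',len(t),cv2.minEnclosingCircle((t[:,:2]*1000).astype(np.float32)))
E
```

```text
table [ 0.48669795 -0.14543168  0.00119778] [ 0.351  0.356 -0.002 -0.581 -0.185  0.263 -0.065]
1302 [ 0.58399472 -0.31803472  0.02000108] [ 0.63633802 -0.26571415  0.04349741]
(610.1800537109375, -291.84210205078125) 26.199377059936523
scene 189 ((609.681884765625, -295.410888671875), 29.114486694335938)
scene 231 ((449.5767517089844, -240.40463256835938), 34.04827117919922)
```

View pics/w3.png

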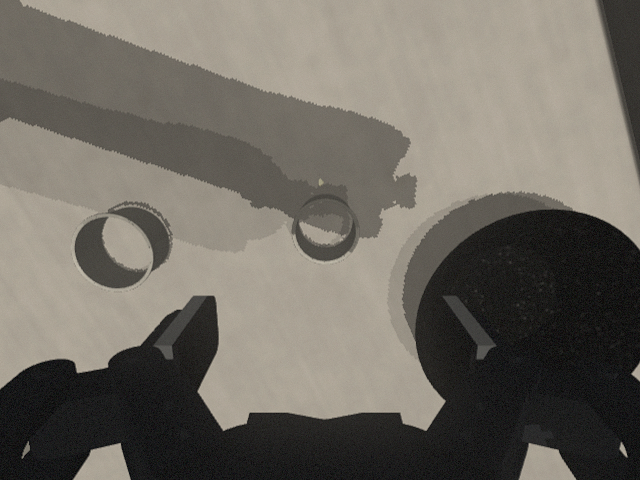

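The picture shows the small ring at (326,228), the large ring at (115,250) and a black pan at the right, about 30 mm clear of the far finger. The arm was still moving when it was taken, so I measure again.

```bash
python3 - <<'E'
from h import *
for k in range(2):
    o=get_obs(); im,d=grab_frame('wrist')
    W=world('wrist',d,o)
    m=((W[...,2]>.02)&(W[...,2]<.055)&(d>0.1)&(np.hypot(W[...,0]-.612,W[...,1]+.293)<.05))
    p=W[m]; t=p[p[:,2]>np.percentile(p[:,2],60)]
    print(o['tcp_pos'],np.abs(o['qvel']).max(),len(p),p.min(0),p.max(0),cv2.minEnclosingCircle((t[:,:2]*1000).astype(np.float32)))
plan((.611,-.293,.012),np.radians(-25),8,f=72)
E
```

```text
[ 0.61585734 -0.2853502   0.19926309] 0.05112110234871422 1273 [ 0.58390259 -0.31807361  0.02002558] [ 0.63630748 -0.26562414  0.04298631] ((609.9462280273438, -291.7926940917969), 26.265836715698242)
[ 0.61518659 -0.28412258  0.19944183] 0.03261153091320375 1280 [ 0.58383861 -0.31814076  0.02000951] [ 0.63640249 -0.26558593  0.0435048 ] ((610.150146484375, -291.8262023925781), 26.262737274169922)
turn total [0.    0.001 0.019] dist mm 187.9
0.1, 1.3, 23.5, 0.0001, 0.0001, 0.0024, 72,
0.1, 1.3, 23.5, 0.0001, 0.0001, 0.0024, 72,
0.1, 1.3, 23.5, 0.0001, 0.0001, 0.0024, 72,
0.1, 1.3, 23.5, 0.0001, 0.0001, 0.0024, 72,
0.1, 1.3, 23.5, 0.0001, 0.0001, 0.0024, 72,
0.1, 1.3, 23.5, 0.0001, 0.0001, 0.0024, 72,
0.1, 1.3, 23.5, 0.0001, 0.0001, 0.0024, 72,
0.1, 1.3, 23.5, 0.0001, 0.0001, 0.0024, 72,
```

View pics/s3.png

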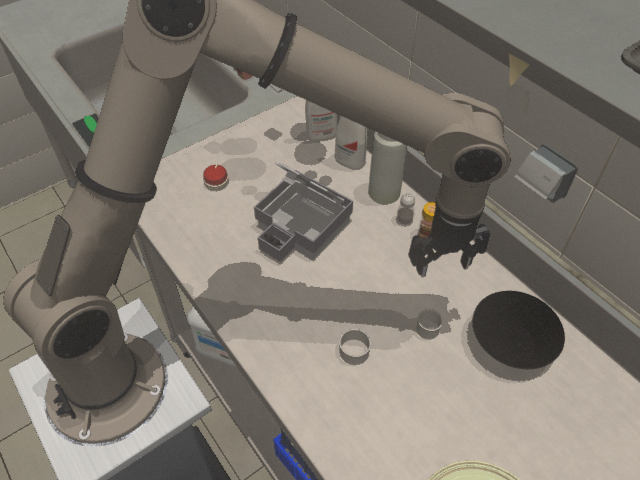

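servo_tool --increments '[0,2,26,0,0,0.019,72,0,2,26,0,0,0,72,0,2,26,0,0,0,72,0,2,26,0,0,0,72,0,0.5,26,0,0,0,72,0,0,26,0,0,0,72,0,0,20,0,0,0,72,0,0,10,0,0,0,72]'

```text
clock: 11.45
tcp_pos: [0.6113, -0.2899, 0.0134]
orientation: [-3.067, 0.678, 0.002]
contact_force: [-0.0, 0.1, -0.3]
grip_width: 0.0721
```

```bash
python3 - <<'E'
from h import *
o=get_obs(); im,d=grab_frame('wrist'); cv2.imwrite('pics/w4.png',im[:,:,::-1]); o=get_obs(); print(o['tcp_pos'],o['joints'].round(2)); plan((.6105,-.292,.008),np.radians(-25),1,f=72)
E
```

```text
[ 0.61090456 -0.28992383  0.01262454] [-0.05  0.82  0.59  1.72 -0.61  0.8   0.4 ]
turn total [-0.     0.002  0.001] dist mm 5.1
0.5, 2.1, 4.6, -0.0002, 0.002, 0.0009, 72,
```

View pics/w4.png

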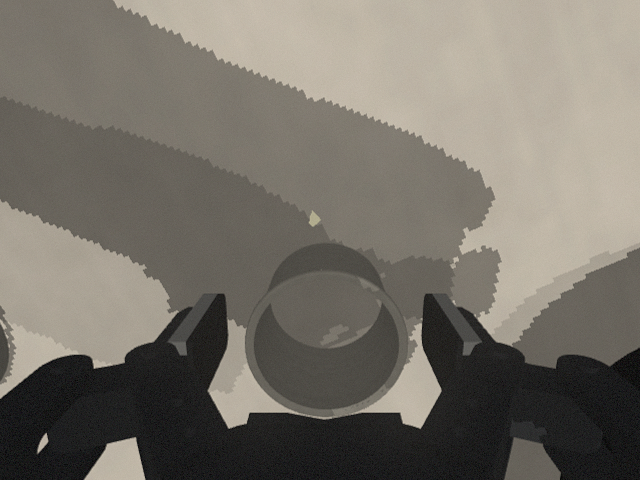

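The ring (columns 244–408) is centred between the pads (226 and 424). I close on it.

servo_tool --increments '[0.5,2,4,0,0,0,72,0,0,0,0,0,0,64,0,0,0,0,0,0,58,0,0,0,0,0,0,50,0,0,0,0,0,0,45,0,0,0,0,0,0,45,0,0,0,0,0,0,45,0,0,0,0,0,0,45]' --squeeze 25

```text
clock: 12.5
tcp_pos: [0.6117, -0.2931, 0.0111]
orientation: [3.067, -0.679, 0.002]
contact_force: [-1.4, 1.4, 6.0]
grip_width: 0.0508
```

servo_tool --increments '[0,0,-5,0,0,0,45,0,0,-15,0,0,0,45,0,0,-25,0,0,0,45,0,0,-30,0,0,0,45,0,0,-30,0,0,0,45,0,0,-25,0,0,0,45,0,0,-20,0,0,0,45,0,0,0,0,0,0,45]'

```text
clock: 13.5
tcp_pos: [0.612, -0.2935, 0.1622]
orientation: [3.067, -0.68, 0.005]
contact_force: [-0.5, -0.4, -0.4]
grip_width: 0.0511
```

```bash
python3 - <<'E'
from h import *
o=get_obs(); im,d=grab_frame('wrist'); cv2.imwrite('pics/w5.png',im[:,:,::-1])
im,d=grab_frame('scene'); cv2.imwrite('pics/s5.png',im[:,:,::-1])
W=world('scene',d)
m=(W[...,2]>.10)&(W[...,2]<.3)&(W[...,0]>.45)&(W[...,0]<.76)&(W[...,1]>.0)&(W[...,1]<.26)
p=W[m]; a=np.radians(16.4); q=p-np.array([.5745,.107,0]); X=q[:,0]*np.cos(a)+q[:,1]*np.sin(a);Y=-q[:,0]*np.sin(a)+q[:,1]*np.cos(a)
for z in np.arange(.1,.3,.025):
    s=(p[:,2]>=z)&(p[:,2]<z+.025)
    if s.sum()>5: print(round(z,3),s.sum(),np.percentile(X[s],[2,50,98]).round(3),np.percentile(Y[s],[2,98]).round(3))
a=np.radians(16.4)
cx,cy=.5745-.012*np.cos(a),.107-.012*np.sin(a); print(cx,cy)
print(o['tcp_pos'],o['grip_width'],o['contact_force'])
plan((cx,cy,.16),a,16,f=45)
E
```

```text
0.1 545 [0.065 0.071 0.167] [-0.096  0.071]
0.125 576 [0.072 0.079 0.166] [-0.099  0.069]
0.15 584 [0.079 0.086 0.167] [-0.095  0.07 ]
0.175 464 [0.086 0.092 0.1  ] [-0.073  0.07 ]
0.2 174 [0.094 0.099 0.107] [-0.028  0.026]
0.225 222 [0.081 0.105 0.111] [-0.028  0.027]
0.5629882323055193 0.10361190251788548
[ 0.61200546 -0.2934627   0.16217748] 0.05106447623428435 [-0.52717411 -0.35551963 -0.4249239 ]
turn total [-0.001  0.001 -0.722] dist mm 399.0
-13.2, -21.2, -0, -0, 0, -0.0451, 45,
-12.2, -21.7, -0, -0, 0, -0.0451, 45,
-11.2, -22.3, -0, -0, 0, -0.0451, 45,
-10.2, -22.8, -0, -0, 0, -0.0451, 45,
-9.2, -23.2, -0, -0, 0, -0.0451, 45,
-8.1, -23.6, -0, -0, 0, -0.0451, 45,
-7, -23.9, -0, -0, 0, -0.0451, 45,
-5.9, -24.2, -0, -0, 0, -0.0451, 45,
-4.8, -24.5, -0, -0, 0, -0.0451, 45,
-3.7, -24.7, -0, -0, 0, -0.0451, 45,
-2.6, -24.8, -0, -0, 0, -0.0451, 45,
-1.5, -24.9, -0, -0, 0, -0.0451, 45,
-0.4, -24.9, -0, -0, 0, -0.0451, 45,
0.8, -24.9, -0, -0, 0, -0.0451, 45,
1.9, -24.9, -0, -0, 0, -0.0451, 45,
3, -24.8, -0, -0, 0, -0.0451, 45,
```

View pics/w5.png

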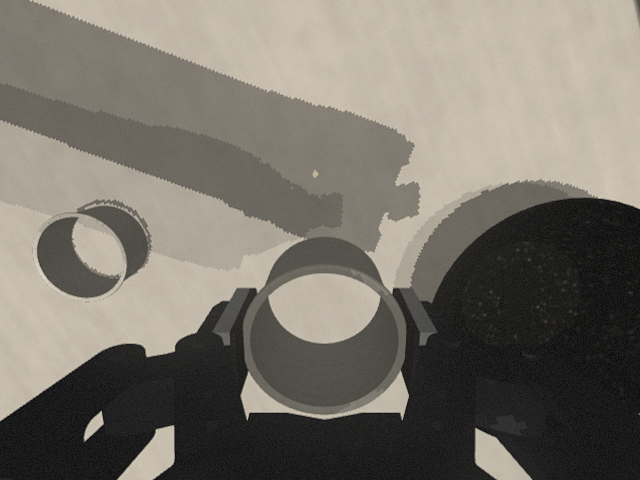

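View pics/s5.png

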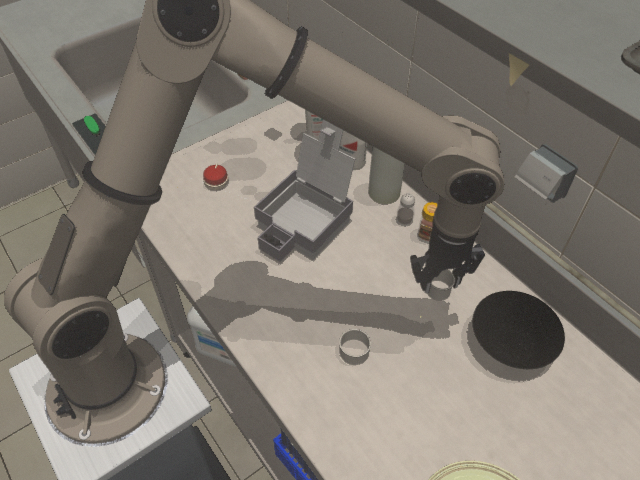

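The ring is held upright (246–404, pads on both sides) and the lid stands fully open, leaning back. The large ring is at (354,346) and the timer at (215,176), both unmoved. I carry the ring to the case.

servo_tool --increments '[-13,-21,0,0,0,-0.045,45,-12,-22,0,0,0,-0.045,45,-11,-22,0,0,0,-0.045,45,-10,-23,0,0,0,-0.045,45,-9,-23,0,0,0,-0.045,45,-8,-24,0,0,0,-0.045,45,-7,-24,0,0,0,-0.045,45,-6,-24,0,0,0,-0.045,45]'

```text
clock: 14.6
tcp_pos: [0.5873, -0.094, 0.1589]
orientation: [3.139, -0.117, -0.004]
contact_force: [-0.3, -0.3, -0.5]
grip_width: 0.0505
```

servo_tool --increments '[-5,-24,0,0,0,-0.045,45,-4,-25,0,0,0,-0.045,45,-3,-25,0,0,0,-0.045,45,-1,-25,0,0,0,-0.045,45,0,-25,0,0,0,-0.045,45,1,-25,0,0,0,-0.045,45,2,-25,0,0,0,-0.045,45,0,0,0,0,0,0,45]'

```text
clock: 15.6
tcp_pos: [0.5676, 0.0822, 0.1601]
orientation: [-3.117, -0.383, 0.0]
contact_force: [0.8, -0.3, -0.5]
grip_width: 0.0504
```

```bash
python3 - <<'E'
from h import *
o=get_obs(); im,d=grab_frame('wrist'); cv2.imwrite('pics/w6.png',im[:,:,::-1])
im,d=grab_frame('side'); cv2.imwrite('pics/d6.png',im[:,:,::-1])
W=world('side',d); a=np.radians(16.4); q=W-np.array([.5745,.107,0]); X=q[...,0]*np.cos(a)+q[...,1]*np.sin(a);Y=-q[...,0]*np.sin(a)+q[...,1]*np.cos(a)
m=(d>0)&(abs(X)<.09)&(abs(Y)<.1)&(W[...,2]<.1)
print(np.histogram(W[...,2][m],bins=np.arange(-.01,.1,.006)))
t=m&(W[...,2]>.070)&(W[...,2]<.095); print('collar X',np.percentile(X[t],[1,99]),'Y',np.percentile(Y[t],[1,99]))
print(o['tcp_pos'],o['grip_width'],o['contact_force'],o['joints'].round(2))
plan((.563,.1036,.08),a,6,f=45)
E
```

```text
(array([  0,  90, 709, 708, 251, 251, 266, 182, 299, 351, 369, 287, 232,
       225, 334, 175,  80,  74]), array([-0.01 , -0.004,  0.002,  0.008,  0.014,  0.02 ,  0.026,  0.032,
        0.038,  0.044,  0.05 ,  0.056,  0.062,  0.068,  0.074,  0.08 ,
        0.086,  0.092,  0.098]))
collar X [-0.08017861  0.07772792] Y [-0.09273186  0.08987244]
[0.56764136 0.08220151 0.16012458] 0.05035634375876968 [ 0.77968249 -0.32980154 -0.4622368 ] [-0.69  0.44  0.57  1.9  -0.3   0.89  0.27]
turn total [ 0.     0.    -0.047] dist mm 84.2
0.2, -4.2, 13.4, 0.0001, 0, -0.0078, 45,
0.2, -4.2, 13.4, 0.0001, 0, -0.0078, 45,
0.2, -4.2, 13.4, 0.0001, 0, -0.0078, 45,
0.3, -4.2, 13.4, 0.0001, 0, -0.0078, 45,
0.3, -4.2, 13.4, 0.0001, 0, -0.0078, 45,
0.3, -4.2, 13.4, 0.0001, 0, -0.0078, 45,
```

View pics/w6.png

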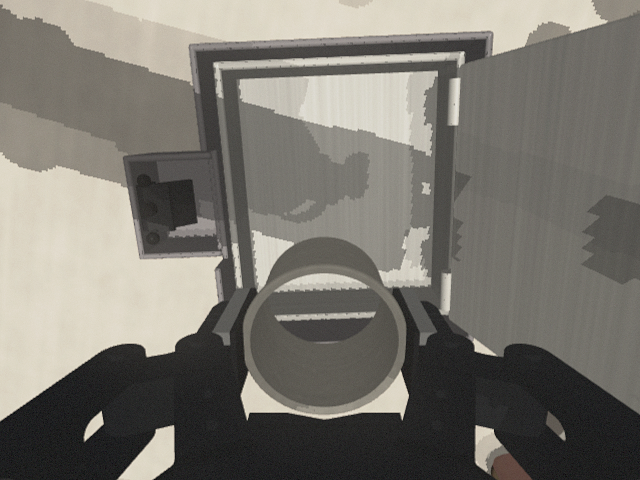

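View pics/d6.png

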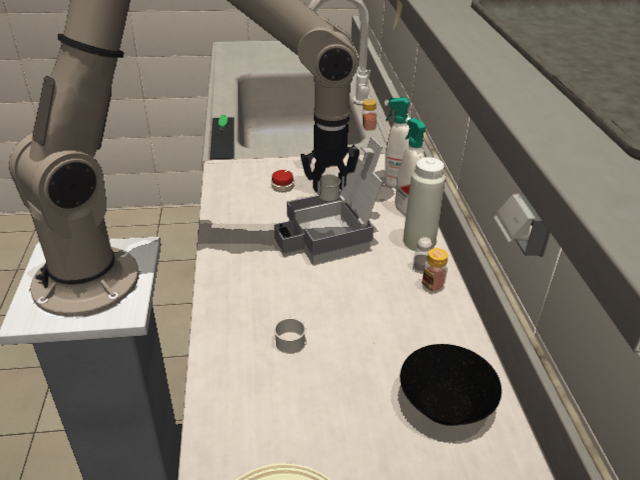

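The wrist picture shows the open case, with its inside at columns 238–438 and rows 75–290, the housing at the left and the lid at the right. Perspective makes centring hard to judge by eye, so I check the walls with the wrist depth.

```bash
python3 - <<'E'
from h import *
o=get_obs(); im,d=grab_frame('wrist'); W=world('wrist',d,o)
a=np.radians(16.4); q=W-np.array([.5745,.107,0]); X=q[...,0]*np.cos(a)+q[...,1]*np.sin(a);Y=-q[...,0]*np.sin(a)+q[...,1]*np.cos(a)
f=(d>.1)&(abs(X)<.09)&(abs(Y)<.11)
fl=f&(W[...,2]>.0)&(W[...,2]<.012)&(abs(X)<.069)&(Y<.07); fl2=f&(W[...,2]>-.005)&(W[...,2]<.02)&(abs(X)<.068)&(Y>-.078)
print('floor z',np.median(W[...,2][fl]),'X',np.percentile(X[fl2],[1,99]),'Y',np.percentile(Y[fl2],[1,99]))
c=f&(W[...,2]>.07)&(W[...,2]<.085); print('collar',c.sum(),np.percentile(X[c],[1,99]),np.percentile(Y[c],[1,99]),np.median(W[...,2][c]))
w=f&(W[...,2]>.043)&(W[...,2]<.052); print('wall rim',w.sum(),np.percentile(X[w],[1,99]),np.percentile(Y[w],[1,99]))
r=(np.hypot(W[...,0]-o['tcp_pos'][0],W[...,1]-o['tcp_pos'][1])<.035)&(W[...,2]>.1); r[:, :246]=0; r[:,404:]=0
p=W[r]; print('ring z',p[:,2].min()-o['tcp_pos'][2],p[:,2].max()-o['tcp_pos'][2], len(p))
t=p[p[:,2]>p[:,2].max()-.008]; print(cv2.minEnclosingCircle(((t[:,:2]-o['tcp_pos'][:2])*1000).astype(np.float32)))
E
```

```text
floor z 0.005576182620288833 X [-0.06668029  0.06750965] Y [-0.076022    0.10881201]
collar 9438 [-0.08102368  0.07440531] [-0.08589765  0.09032347] 0.07689561883024959
wall rim 8046 [-0.07813862  0.07083372] [-0.08397543  0.08687006]
ring z -0.013425835001292963 0.09892841084713797 26974
((-5.751934051513672, 17.628936767578125), 12.126248359680176)
```

Case pose confirmed within about 2 mm, floor at 6 mm. The ring's foot is about 11–13 mm below the TCP. I lower it.

servo_tool --increments '[0,-5,0,0,0,-0.02,45,0,-7,6,0,0,-0.027,45,0,-7,16,0,0,0,45,1,-6,20,0,0,0,45,0,0,22,0,0,0,45,0,0,22,0,0,0,45,0,0,16,0,0,0,45,0,0,10,0,0,0,45]'

```text
clock: 16.75
tcp_pos: [0.5617, 0.1032, 0.0469]
orientation: [3.109, 0.448, -0.002]
contact_force: [-0.2, -0.3, -0.4]
grip_width: 0.0509
```

```bash
python3 - <<'E'
from h import *
o=get_obs(); im,d=grab_frame('scene'); cv2.imwrite('pics/s7.png',im[150:300,200:400,::-1].repeat(4,0).repeat(4,1))
o=get_obs();print(o['tcp_pos'],o['contact_force'],o['orientation']); plan((.563,.1036,.03),np.radians(16.4),1,f=45)
E
```

```text
[0.56125443 0.10315819 0.04626447] [-0.67745402 -0.00217617 -1.80189281] [ 3.10903282  0.44772618 -0.00360846]
turn total [ 0.     0.002 -0.   ] dist mm 16.4
1.8, 0.1, 16.3, 0.0002, 0.0023, -0.0002, 45,
```

View pics/s7.png

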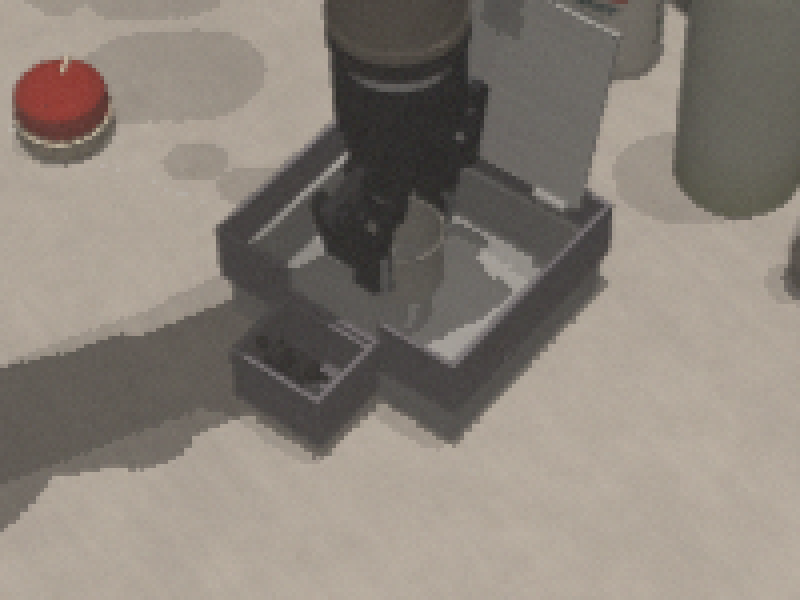

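The ring is inside the walls with clearance all round, and the lid is clear of the wrist.

servo_tool --increments '[1.5,0,6,0,0,0,45,0,0,6,0,0,0,45,0,0,5,0,0,0,45,0,0,3,0,0,0,45,0,0,1.5,0,0,0,45,0,0,1,0,0,0,45,0,0,0,0,0,0,45,0,0,0,0,0,0,45]'

```text
clock: 17.8
tcp_pos: [0.5638, 0.1037, 0.0259]
orientation: [-3.109, -0.448, -0.0]
contact_force: [0.1, 0.7, -0.6]
grip_width: 0.0506
```

servo_tool --increments '[0,0,1,0,0,0,45,0,0,1,0,0,0,45,0,0,1,0,0,0,45,0,0,0,0,0,0,45,0,0,0,0,0,0,45,0,0,0,0,0,0,45,0,0,0,0,0,0,45,0,0,0,0,0,0,45]'

```text
clock: 18.8
tcp_pos: [0.5637, 0.1037, 0.0228]
orientation: [-3.109, -0.448, -0.0]
contact_force: [-0.1, 0.2, 0.1]
grip_width: 0.0509
```

servo_tool --increments '[0,0,1,0,0,0,45,0,0,1,0,0,0,45,0,0,1,0,0,0,45,0,0,0,0,0,0,45,0,0,0,0,0,0,45,0,0,0,0,0,0,45,0,0,0,0,0,0,45,0,0,0,0,0,0,45]'

```text
clock: 19.8
tcp_pos: [0.5637, 0.1037, 0.0198]
orientation: [-3.11, -0.448, -0.0]
contact_force: [-0.1, -0.7, -1.0]
grip_width: 0.051
```

servo_tool --increments '[0,0,0.7,0,0,0,45,0,0,0.6,0,0,0,45,0,0,0.7,0,0,0,45,0,0,0,0,0,0,45,0,0,0,0,0,0,45,0,0,0,0,0,0,45,0,0,0,0,0,0,45,0,0,0,0,0,0,45]'

```text
clock: 20.8
tcp_pos: [0.5637, 0.1037, 0.0178]
orientation: [-3.109, -0.448, -0.0]
contact_force: [0.3, 0.6, -0.6]
grip_width: 0.0508
```

servo_tool --increments '[0,0,0.6,0,0,0,45,0,0,0.6,0,0,0,45,0,0,0.3,0,0,0,45,0,0,0,0,0,0,45,0,0,0,0,0,0,45,0,0,0,0,0,0,45,0,0,0,0,0,0,45,0,0,0,0,0,0,45]'

```text
clock: 21.8
tcp_pos: [0.5637, 0.1037, 0.017]
orientation: [-3.109, -0.447, -0.0]
contact_force: [-2.5, -0.6, 8.5]
grip_width: 0.0503
```

Contact at TCP 0.017, as predicted. I open gently, then rise.

servo_tool --increments '[0,0,-0.7,0,0,0,51,0,0,0,0,0,0,53,0,0,0,0,0,0,56,0,0,0,0,0,0,60,0,0,0,0,0,0,65,0,0,0,0,0,0,68,0,0,0,0,0,0,68,0,0,0,0,0,0,68]'

```text
clock: 22.8
tcp_pos: [0.5637, 0.1037, 0.017]
orientation: [-3.109, -0.448, -0.0]
contact_force: [-0.0, -0.1, -0.4]
grip_width: 0.068
```

```bash
python3 - <<'E'
from h import *
o=get_obs(); im,d=grab_frame('wrist'); cv2.imwrite('pics/w8.png',im[:,:,::-1]); print(o['contact_force'])
E
```

```text
[-0.01079933 -0.05431868 -0.39080392]
```

View pics/w8.png

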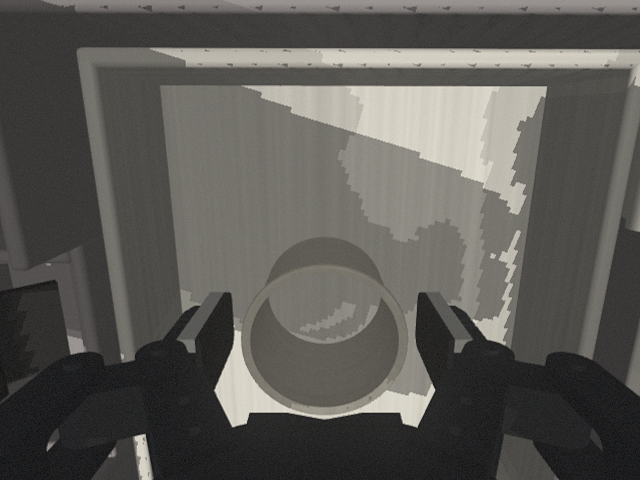

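The ring stands free between the pads (ring 242–408, pads 232 and 418). Next I rise straight up.

servo_tool --increments '[0,0,-5,0,0,0,68,0,0,-12,0,0,0,68,0,0,-20,0,0,0,68,0,0,-30,0,0,0,68,0,0,-40,0,0,0,68,0,0,-40,0,0,0,68,0,0,-40,0,0,0,68,0,0,-40,0,0,0,68]'

```text
clock: 23.85
tcp_pos: [0.5635, 0.1034, 0.2468]
orientation: [-3.109, -0.447, -0.002]
contact_force: [1.0, 0.1, 0.4]
grip_width: 0.0678
```

servo_tool --increments '[-5,15,-20,0,0,0,68,-10,30,-10,0,0,0.05,68,-10,40,0,0,0,0.08,68,0,45,0,0,0,0.08,68,0,45,0,0,0,0.08,68,0,25,0,0,0,0,68,0,0,0,0,0,0,68,0,0,0,0,0,0,68]'

```text
clock: 24.85
tcp_pos: [0.5714, -0.099, 0.2738]
orientation: [-3.141, 0.008, 0.001]
contact_force: [-0.6, 0.6, 0.1]
grip_width: 0.0677
```

```bash
python3 - <<'E'
from h import *
o=get_obs(); print(o['tcp_pos'],o['contact_force'])
for n in ('scene','side','wrist'):
    o=get_obs(); im,d=grab_frame(n); cv2.imwrite(f'pics/{n}9.png',im[:,:,::-1]); W=world(n,d,o)
    for nm,a,b,rr in (('small',.5637,.1037,.04),('large',.4515,-.2405,.05),('timer',.472,.357,.045)):
        lo,hi=(.038,.06) if nm=='small' else (.03,.06)
        t=W[(d>.05)&(W[...,2]>lo)&(W[...,2]<hi)&(np.hypot(W[...,0]-a,W[...,1]-b)<rr)]
        if len(t)>20: print(n,nm,len(t),cv2.minEnclosingCircle((t[:,:2]*1000).astype(np.float32)),np.percentile(t[:,2],[50,98]).round(4))
E
```

```text
[ 0.57143813 -0.0990438   0.27381415] [-0.5642644   0.6098816   0.06964767]
scene small 122 ((561.4651489257812, 101.97557067871094), 30.061111450195312) [0.0448 0.0504]
scene large 232 ((449.17730712890625, -241.30020141601562), 33.63542556762695) [0.0391 0.0452]
scene timer 344 ((470.5586242675781, 361.41864013671875), 33.75654983520508) [0.0419 0.0497]
side small 174 ((563.834228515625, 103.50489807128906), 29.873329162597656) [0.0453 0.0525]
side large 331 ((449.766845703125, -240.70736694335938), 34.302452087402344) [0.0383 0.0459]
side timer 267 ((476.180419921875, 356.81646728515625), 35.04327392578125) [0.0442 0.0515]
wrist large 151 ((472.5869140625, -243.16665649414062), 22.41689109802246) [0.0407 0.0422]
```

View pics/scene9.png

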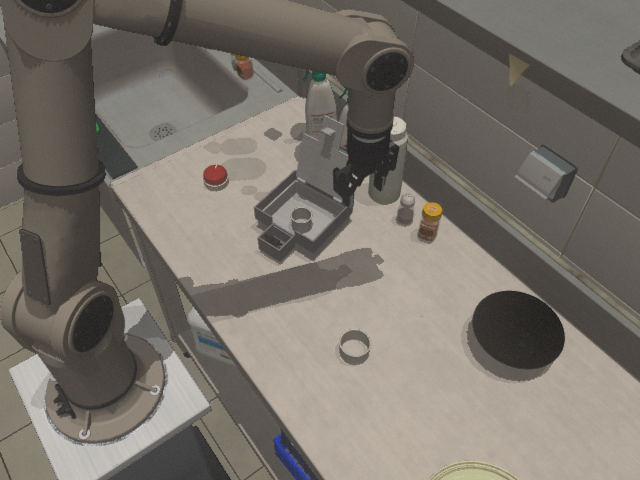

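View pics/side9.png

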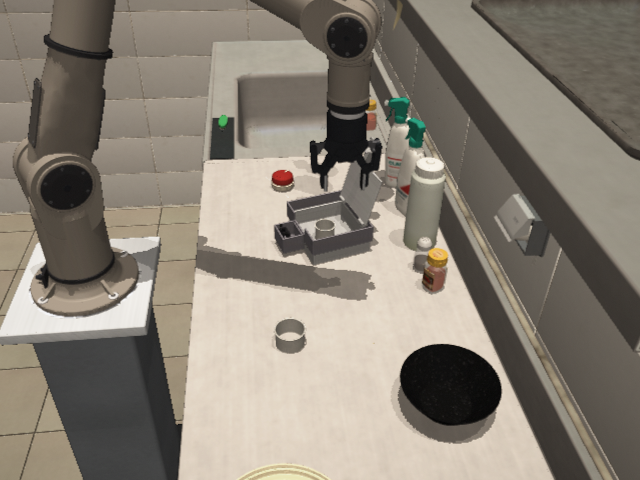

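The ring stands in the case at (301,217), with its rim near 48–50 mm, which fits floor 6 + 42. The lid is open. The large ring (354,346) and the timer (215,176) are unmoved, and the arm is clear and free of force. I hand in.

```bash
python3 -c "
from bench import *
print(hand_in())"
```

```text
the job is handed in; nothing more can be done
None
```

I opened the case, set the smaller pastry ring standing on its floor, and handed the job in at about 25 s of the 54 s allowed.

- **Latch:** I pressed the tab down slowly with the fingers closed. Contact came at about 76–77 mm height, and I stopped at 12 N on the buffer. I then left at about 0.45 m/s, upward and forward, and the lid rose fully by itself, clear of the gripper in the pictures.
- **Ring:** I gripped it at 25 N and lowered it until it touched the floor, pressing with 8.5 N. That was 1–2 mm firmer than bare contact. I then opened the fingers and rose straight up.
- **Last checks:**
  - The small ring is at about (0.563, 0.103) with its rim near 50 mm, which agrees with 6 + 42 mm standing flat.
  - The lid is still fully open.
  - The large ring is within 1 mm of where it was.
  - The timer looks the same in both pictures. The two cameras disagree by 5–6 mm on its position, which is how far off this depth fit can be.
  - The arm is clear of everything, with force readings under 1 N.
- **Poor reading:** The final wrist-camera fit of the large ring was cut off by the edge of the picture, so I ignored it.

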